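Nest two battery bricks in their pack case

TASK

Put the two blue battery bricks into the two empty bays of the grey pack case, so that each nests with its neighbours and drops fully home, level and flush. A bus rail on the case floor lets a brick down only one way round, the same way for both; if one stands proud, lift it out, turn it half round and try again. Lower them gently, never let one drop. Leave the bench tools where they are.

Things in the scene. Friction and masses are not known exactly. Their poses are not given: they have to be found in the camera images.
- brick_1_handle (a point): centre of the black handle bar on top of a battery brick, 80 mm above the brick's underside, 24 mm above its grey cover. Bar: 46 mm long along x, 14 mm wide along y, 16 mm high, open below; take it from above across the 14 mm; handles of home bricks stand 55 mm apart, so open the fingers only part way there. Axes as the brick's: z up, -x to the red terminal.
- brick_2_handle (a point): centre of the black handle bar on top of a battery brick, 80 mm above the brick's underside, 24 mm above its grey cover. Bar: 46 mm long along x, 14 mm wide along y, 16 mm high, open below; take it from above across the 14 mm; handles of home bricks stand 55 mm apart, so open the fingers only part way there. Axes as the brick's: z up, -x to the red terminal. The other brick.
- brick_1: battery brick, about 0.5 kg, origin at the centre of its underside: eight upright blue cells of 26 mm in four staggered rows under a grey cover; 96 mm along x, 67 mm along y, 88 mm high with handle. Long flanks zigzag; turned half round it has the same outline. Red terminal at -x, black at +x. The row at the red end is cut off 10.5 mm above the underside to clear the bus rail.
- brick_2: the other battery brick, just like brick_1; origin at the centre of its underside
- bay_a (a point): where the handle point of a brick is when it sits home in the middle bay of the case (86 mm above the desk, cover level at 62 mm), its x along this x or turned half round. Goes in from straight above only: flanks interlock with the control board's carrier at +y and the brick in bay_b at -y; 1.2 to 1.6 mm play, edges bevelled 2.5 to 3 mm. The brick's foot enters the 40 mm high rim 34 mm above home.
- bay_b (a point): where the handle point of a brick is when it sits home in the case's bay at its -y end (86 mm above the desk, cover level at 62 mm), its x along this x or turned half round. Goes in from straight above only: flanks interlock with the end wall at -y and the brick in bay_a at +y; 1.2 to 1.6 mm play, edges bevelled 2.5 to 3 mm. The brick's foot enters the 40 mm high rim 34 mm above home. 54.8 mm from bay_a.
- case: grey lower half of a pack case, fixed, 106 (x) x 216 (y) x 40 mm, y from -113 to 103 mm of its origin (underside); green board fixed in the +y end, up to 62 mm. On its 6 mm floor a black bus rail, 8 mm high, runs along y through both bays, 30 to 44 mm off the middle, on the -x or the +x side: no pose tells which. A brick goes home with its red end over the rail; else it stops 8 mm high.
- meter_p (a point): yellow multimeter lying on the bench, 155 x 78 x 48 mm; bystander; the point is the centre of its underside.
- red_pliers_p (a point): red-handled pliers, 53 x 170 x 12 mm; bystander; centre of the underside.
- red_driver_p (a point): red screwdriver, 27 x 202 x 24 mm; bystander; centre of the underside.
- spool_p (a point): blue solder spool, 56 mm in diameter, 40 mm high; bystander; centre of the underside.

How it is judged:
By the outcome, as a careful person would: the job done as asked, in the order asked, and still so for the second after the job is handed in, with the robot touching nothing.
It also fails if it takes over 61 s, if anything falls off the work surface, if the arm or the gripper's body presses on something with over 40 N, if the wrist force passes 120 N, or if a joint passes its speed limit or range.

ROBOT

A 6-joint arm with a two-finger parallel gripper is mounted at the origin on a cart in front of the work surface, level with it; the furniture and walls round the work are solid. World frame = base frame: x ahead of the robot, y to its left, z up, the work surface at z = 0. Lengths are in mm, angles in rad, forces in N, time in s.
With the tool pointing down it reaches from about 350 to 975 mm from the base axis. Payload 7.1 kg.
Tool frame: the origin (TCP) lies midway between the tips of the shut fingers; the grasp point (between the pads) lies ctrl.grip_point_offset behind it (ctrl.grip_point_offset is the distance from the TCP to the grasp point, in mm); z points along the fingers, y is the line along which they close (so a half turn about z gives the same grasp; the last joint's range is limited). The gripper opens to 88 mm and grips with 3 to 60 N. Pads are 20 mm wide; open, the fingers measure 115 mm over their backs; the gripper's body (75 mm by 178 mm) begins 61 mm behind the grasp point.
Start: joints at [1.224, 0.423, 1.63, -0, 1.089, -0.019], TCP at [201.194, 591.714, 222.675] pointing down, gripper open.
Joint ranges: [-3, 3], [-0.9, 2.11], [0.09, 2.58], [-1.31, 4.45], [0.11, 2.69], [-2.54, 2.54]. Speed limits (rad/s): [2.39, 2.39, 3.01, 3.14, 3.14, 3.14].

INTERFACE

Orientations are given as a rotation vector (axis times angle).
In Python, from workcell import ctrl, get_image, close_job, finder gives the robot as it stands.
- The arm moves only by the tool servo_tool, never from a script. Its argument "deltas" is a list of rows, each a list of 2 entries, a list of its own where there are three numbers: the shift along the tool's x, y, z in mm, then the turn, a rotation vector about the tool's x, y, z in rad. A call has 1 to 5 rows; each row is the pose to reach, as a shift and turn from the pose commanded when the call began, along the tool's axes at that moment; what a row does not reach only later rows make up. A row lasts 1/12 s, in which the tool goes at most 41.7 mm and 7.16 degrees, less where a joint would pass 70% of its speed; a pose out of reach is approached as far as the arm can. A call with a gripper value outside its range is refused whole. "grip" is the closure, from -1 (fully open) to 1 (shut), so that 0 is half open, set as the call begins (left out, the last holds). The fingers move at their own pace and stop on an object; the grip force is fixed at half the most. Time passes only in rows, so rows that repeat a pose let the fingers close. It gives the time, the measured TCP pose, the force, the opening and the grip force at its end, in the units of the state.
- ctrl.get_obs(): the state, without advancing time (a new reading comes with each control period).
- get_image(name): name is "side" or "top"; returns a dict with "frame" (480x640x3 uint8, blue, green, red), "depth" (480x640 float32, mm along the optical axis (not along the pixel's ray), 0 where there is no reading), "K" (3x3 intrinsics, pixels), "dist" ([k1, k2, p1, p2, k3] as OpenCV has them; the pictures are not rectified), "pose" (4x4, takes a point from camera to world coordinates). Camera axes: x right, y down, z forward; pixel columns grow to the right and rows downward; lengths in mm; the calibration is good to about 2 mm. A picture is of the moment at which its call begins.
- close_job(): hands the job in; it is judged then, once.
Trained networks look in a picture, given as the dict that the camera call returned (one of the last four; its "shot" number tells which), for a name from the list of things; names that differ only in an ending like _2 or _b are one class to them, and where a whole thing is asked for, a point or a joint stands for the part that bears it (a point fixed in the world has none). Each returns a list of dicts, best first, with "score" (0 to 1); they miss things now and then, are a little off and sometimes report something else, mostly with a low value. They report only what shows in the picture. A call takes as long as a camera call.
- finder.search_frame(query, picture): "rect" ([centre column, centre row, width, height] as shares, 0 to 1, of the picture: columns of its width, rows of its height, round what is visible of it).
- finder.silhouettes(query, picture): "mask" (480x640 bool, what is visible of it) and "rect" ([centre column, centre row, width, height] as shares, 0 to 1, of the picture: columns of its width, rows of its height, round what is visible of it).
The state is a dict: "t": time; "qpos": joint angles; "qvel": joint speeds; "joint_torque": joint torques, N m; "ee_pos": TCP position; "orientation": TCP orientation; "ft_force": force on the tool from outside, world axes, zero at the start; "moment": the same for the moment, N m; "width": finger opening in mm; "grasp_force": force on a finger pad.
Only numpy, scipy, OpenCV 4.12 (cv2) and the standard library are available. Lean on these libraries where they do the work, as an engineer would, in place of code of your own. Each camera call takes 0.05 s, during which the arm holds its last target. There are 200 camera calls.

## Working session

There is one attempt and no reset: what is moved stays moved. The work goes in short steps, Python scripts to look and compute and a tool call to move; the robot and the scene stay as the last step left them, time stands still between calls to the robot, and variables do not carry over. Pictures are saved under pics/ and viewed, at most 10 in all, crops included, and the job is handed in when it is done.

Besides the shell and the picture viewer there is one more tool, called after "Call:" as name(argument=value, ...), one argument or row to a line, values as JSON. servo_tool: Moves the arm, as the interface text tells. Its arguments: {"type":"object","properties":{"deltas":{"type":"array","items":{"type":"array"}},"grip":{"type":"number"}},"required":["deltas"]}

```bash
ls; mkdir -p pics; cat > h.py <<'E'
import numpy as np, cv2
from workcell import ctrl, get_image, close_job, finder
def cloud(p):
    d=p["depth"]; h,w=d.shape
    u,v=np.meshgrid(np.arange(w),np.arange(h))
    n=cv2.undistortPoints(np.stack([u,v],-1).reshape(-1,1,2).astype(np.float64),np.array(p["K"]),np.array(p["dist"])).reshape(h,w,2)
    c=np.dstack([n[...,0]*d,n[...,1]*d,d]); T=np.array(p["pose"])
    W=c@T[:3,:3].T+T[:3,3]; W[d==0]=np.nan
    return W
def proj(p,X):
    T=np.linalg.inv(np.array(p["pose"])); X=np.atleast_2d(X).astype(float)
    return cv2.projectPoints(X@T[:3,:3].T+T[:3,3],np.zeros(3),np.zeros(3),np.array(p["K"]),np.array(p["dist"]))[0].reshape(-1,2)
E
python3 - <<'E'
from h import *
o=ctrl.get_obs(); print({k:np.round(v,3) for k,v in o.items()}, ctrl.grip_point_offset)
for n in ["side","top"]:
    p=get_image(n); cv2.imwrite(f"pics/{n}0.png",p["frame"]); W=cloud(p)
    print(n,np.round(p["pose"],2).tolist(),np.round(p["K"],1).tolist())
    for q in ["brick_1_handle","brick_1","bay_a","case"]:
        for r in finder.silhouettes(q,p)[:4]:
            m=r["mask"]; P=W[m]; print(q,round(r["score"],2),np.round(np.array(r["rect"])*[640,480,640,480]),np.round(np.nanmedian(P,0)),np.round(np.nanpercentile(P[:,2],[5,95])))
E
```

```text
pics
{'t': np.float64(0.0), 'qpos': array([ 1.224,  0.424,  1.631,  0.   ,  1.089, -0.019]), 'qvel': array([-0.   ,  0.001,  0.001,  0.   ,  0.   ,  0.   ]), 'joint_torque': array([-1.0000e-03, -5.4463e+01, -2.7366e+01,  6.4000e-02,  2.3000e-02,
       -0.0000e+00]), 'ee_pos': array([201.019, 591.233, 221.915]), 'orientation': array([-5.130e-01, -3.099e+00,  2.000e-03]), 'ft_force': array([ 0.37 ,  0.113, -0.19 ]), 'moment': array([ 0.038, -0.007,  0.036]), 'grasp_force': np.float64(0.0), 'width': np.float64(87.793)} 18.700000000000003
side [[0.83, -0.3, 0.47, -71.19], [-0.56, -0.42, 0.72, -751.14], [-0.02, -0.86, -0.51, 701.17], [0.0, 0.0, 0.0, 1.0]] [[496.1, 0.0, 325.6], [0.0, 496.1, 235.0], [0.0, 0.0, 1.0]]
brick_1_handle 0.45 [351. 252.  95.  49.] [566. 100.  25.] [ 4. 42.]
brick_1_handle 0.16 [426. 296.  36.  51.] [ 550. -176.   56.] [16. 87.]
brick_1 0.81 [288. 206.  30.  32.] [538. 356.  47.] [ 9. 82.]
brick_1 0.81 [427. 295.  36.  51.] [ 550. -176.   56.] [17. 87.]
bay_a 0.7 [351. 251.  90.  47.] [567. 101.  25.] [ 4. 42.]
case 0.76 [350. 252.  96.  51.] [569. 102.  25.] [ 3. 42.]
top [[-0.0, -1.0, 0.06, 465.34], [-1.0, 0.0, 0.01, 106.24], [-0.01, -0.06, -1.0, 1068.94], [0.0, 0.0, 0.0, 1.0]] [[439.0, 0.0, 325.9], [0.0, 439.0, 239.5], [0.0, 0.0, 1.0]]
brick_1_handle 0.97 [220. 234.  33.  45.] [540. 365.  57.] [ 3. 88.]
brick_1 0.94 [221. 232.  37.  40.] [541. 365.  57.] [10. 88.]
brick_1 0.82 [445. 219.  44.  39.] [ 570. -154.   58.] [20. 89.]
bay_a 0.92 [326. 217. 104.  68.] [582.  95.  18.] [ 4. 44.]
case 0.76 [325. 220. 105.  63.] [583.  86.  11.] [ 4. 44.]
case 0.5 [221. 232.  34.  44.] [540. 364.  57.] [ 9. 88.]
```

```bash
python3 - <<'E'
import cv2,numpy as np
t=cv2.imread("pics/top0.png")[150:300,170:500]; s=cv2.imread("pics/side0.png")[160:350,250:480]
cv2.imwrite("pics/a.png",cv2.resize(t,(792,360),interpolation=cv2.INTER_CUBIC))
cv2.imwrite("pics/b.png",cv2.resize(s,None,fx=3,fy=3,interpolation=cv2.INTER_CUBIC))
E
```

```text
(no output)
```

View pics/a.png

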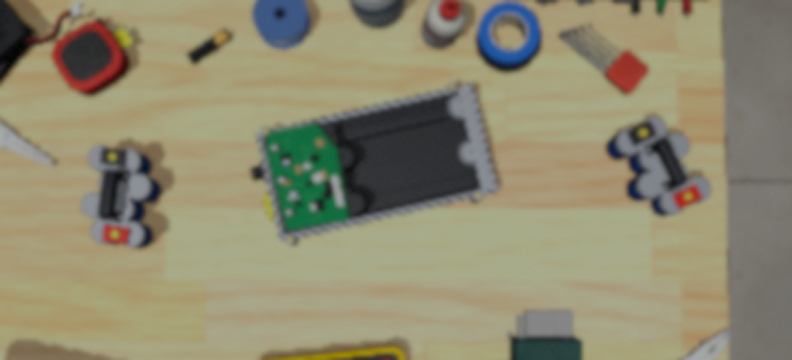

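View pics/b.png

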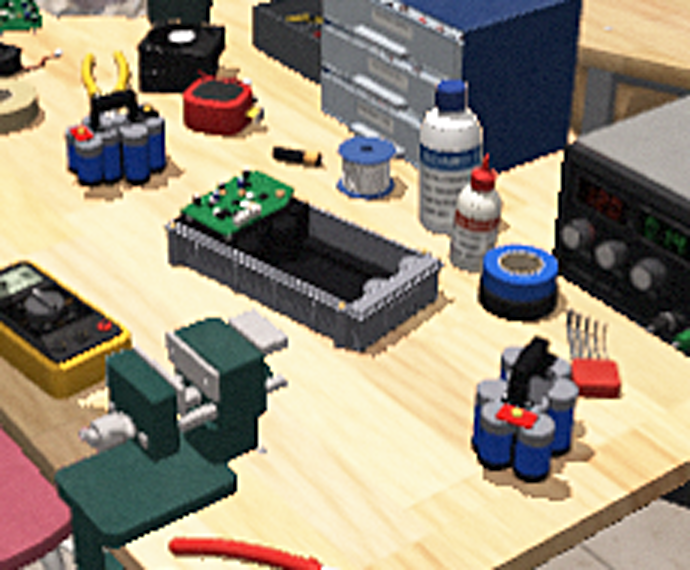

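View pics/top0.png

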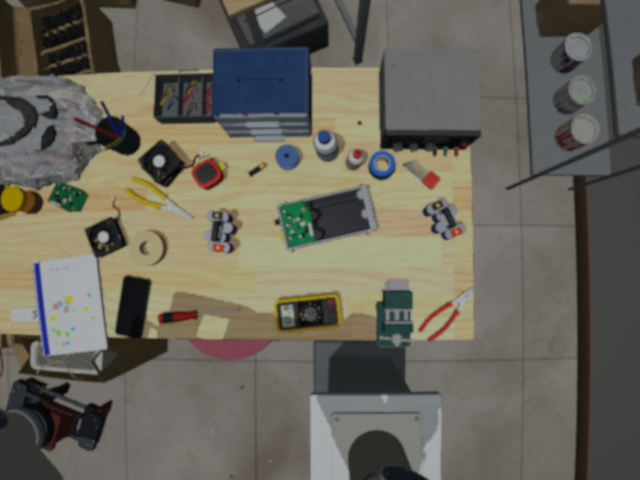

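Top crop: brick_1 is at about px (220,232) with its red end toward the robot. brick_2 is at about (445,219), red end lower right. The case is at about (326,217), with its board at the left and two open bays at the right. Next I'll fit poses from depth.

```bash
cat >> h.py <<'E'
def sel(W,c,r,z0,z1):
    m=(np.hypot(W[...,0]-c[0],W[...,1]-c[1])<r)&(W[...,2]>z0)&(W[...,2]<z1); return W[m]
def rect(P):
    (c,s,a)=cv2.minAreaRect(P[:,:2].astype(np.float32)); return np.round(c,1),np.round(s,1),round(a,1)
E
python3 - <<'E'
from h import *
Ps={n:get_image(n) for n in ["top","side"]}
for n,p in Ps.items():
    W=cloud(p); print(n,'desk z',np.nanmedian(sel(W,(540,270),40,-20,20)[:,2]).round(1))
    for c in [(540,365),(565,-160)]:
        P=sel(W,c,60,76,100); print(' handle',len(P),rect(P) if len(P)>3 else '',P.mean(0).round(1),np.percentile(P[:,2],[50,95]).round(1))
        P=sel(W,c,75,45,68); print(' cover',len(P),rect(P),np.median(P[:,2]).round(1))
    P=sel(W,(580,85),135,30,47); print(' rim',len(P),rect(P))
    P=sel(W,(580,85),140,20,75); print(' case',len(P),rect(P))
# slice profile in case frame, from top
W=cloud(Ps["top"])
P=sel(W,(580,85),140,25,47); c,s,a=rect(P)
th=np.deg2rad(a if a<45 else a-90); print(c,s,a,th)
Z=W.reshape(-1,3); q=(Z[:,:2]-c)@np.array([[np.cos(th),-np.sin(th)],[np.sin(th),np.cos(th)]])
xs=np.arange(-60,61,5); ys=np.arange(-125,126,10)
print('x',xs)
for y in ys:
    print(y,[int(np.nan_to_num(np.nanmedian(k))) if len(k:=Z[(abs(q[:,0]-x)<2.5)&(abs(q[:,1]-y)<5),2]) else -1 for x in xs])
E
```

```text
top desk z 0.3
 handle 142 (array([541.8, 372.1]), array([15.1, 46. ]), 82.0) [541.3 370.7  86.9] [87.5 90.8]
 cover 741 (array([541.9, 371.8]), array([67.4, 96.1]), 82.5) 57.3
 handle 134 (array([ 570.7, -159.9]), array([44.8, 14.7]), 23.6) [ 569.8 -159.1   88. ] [88.7 92.1]
 cover 724 (array([ 570.4, -160.1]), array([95.8, 64.9]), 26.0) 58.2
 rim 1179 (array([614.2, 100.4]), array([182.6, 235.4]), 11.6)
 case 2619 (array([619.5, 104.2]), array([194.7, 258.2]), 11.7)
side desk z -0.7
 handle 84 (array([539.7, 369.7]), array([15.5, 45.8]), 77.5) [539.  367.9  83.6] [83.8 88.8]
 cover 340 (array([540.2, 368.6]), array([63.5, 98.6]), 87.3) 55.5
 handle 127 (array([ 569.7, -161.1]), array([46.1, 14.4]), 23.4) [ 566.2 -164.    86.2] [88.  90.4]
 cover 681 (array([ 571.3, -160.2]), array([99.2, 66.7]), 24.7) 57.2
 rim 1064 (array([604.3,  93.8]), array([201.2, 214.8]), 86.7)
 case 2256 (array([617.7, 101.8]), array([198.8, 258.3]), 13.1)
[619.3 104.5] [194.6 257.5] 11.7 0.20420352248333654
x [-60 -55 -50 -45 -40 -35 -30 -25 -20 -15 -10  -5   0   5  10  15  20  25
  30  35  40  45  50  55 
[... 1645 characters left out ...]
0, 0, 2, 0, 0, 1, -1, 0, 0]
65 [60, 61, 57, 52, 53, 52, 52, 53, 52, 54, 51, 43, 43, 42, 41, 36, -1, 0, 0, 1, 0, 0, 1, 0, 0]
75 [56, 55, 54, 53, 53, 53, 53, 55, 52, 54, 56, 52, 52, 52, 42, 37, -2, 0, 0, 0, 0, 0, 1, 1, 0]
85 [53, 53, 53, 54, 53, 53, 54, 54, 53, 52, 54, 52, 52, 53, 41, 37, 2, 0, 0, 0, 0, 0, 0, 0, 0]
95 [53, 54, 53, 54, 52, 54, 54, 52, 53, 53, 52, 52, 53, 53, 45, 37, 3, 0, 0, 1, -1, 0, 0, 0, 0]
105 [54, 54, 53, 53, 51, 52, 53, 53, 54, 54, 53, 53, 53, 53, 40, 35, 1, 0, 1, 0, 0, 0, 0, 0, 1]
115 [54, 54, 53, 53, 56, 54, 52, 54, 53, 54, 53, 56, 52, 52, 51, 36, 0, 0, 0, 0, 0, 0, 0, 0, 0]
125 [46, 42, 43, 47, 44, 51, 51, 52, 50, 52, 47, 48, 43, 43, 40, 40, -1, 1, -1, 0, 2, 0, 0, 0, 0]
```

```bash
cat >> h.py <<'E'
def R2(t): return np.array([[np.cos(t),-np.sin(t)],[np.sin(t),np.cos(t)]])
def casepts(W,lo=30,hi=47):
    m=np.zeros(W.shape[:2],bool); ok=(W[...,2]>20)&(W[...,2]<75)
    n,l=cv2.connectedComponents(ok.astype(np.uint8),connectivity=4)
    d=np.hypot(W[...,0]-580,W[...,1]-85); ids=[l[ok&(d<130)]][0]
    b=np.bincount(ids).argmax(); return W[(l==b)&(W[...,2]>lo)&(W[...,2]<hi)], W[l==b]
E
python3 - <<'E'
from h import *
ims=[get_image("top") for _ in range(3)]; Ws=[cloud(p) for p in ims]; W=Ws[0]
W=np.median(Ws,0)
for nm in ["brick1","brick2"]:
    c=(541,371) if nm=="brick1" else (570,-160)
    P=sel(W,c,60,78,100); 
    ev=np.linalg.svd(P[:,:2]-P[:,:2].mean(0))[2][0]; print(nm,'pca',np.rad2deg(np.arctan2(ev[1],ev[0])),rect(P))
    print('  cover',rect(sel(W,c,75,48,66)))
P,A=casepts(W); print('rim',rect(P),'all',rect(A),len(P))
r=cv2.minAreaRect(P[:,:2].astype(np.float32)); a=r[2]; th=np.deg2rad(a if a<45 else a-90); c=np.array(r[0])
Z=W.reshape(-1,3); q=(Z[:,:2]-c)@R2(th)
for x in np.arange(-51,52,6):
    k=(abs(q[:,0]-x)<3)&(abs(q[:,1])<115); y=q[k,1]; z=Z[k,2]; mid=(z<25)&(abs(y)<100)
    print(x,'floor y',np.percentile(y[mid],[1,99]).round(1),'z',np.median(z[mid]).round(1))
E
```

```text
brick1 pca 172.77405603477413 (array([541.8, 372.1]), array([14.8, 45.9]), 81.8)
  cover (array([542., 372.]), array([66.7, 96. ]), 82.8)
brick2 pca -156.22571765705692 (array([ 570.6, -159.6]), array([44.8, 14.3]), 25.4)
  cover (array([ 570.6, -160.6]), array([94.4, 65.8]), 24.4)
rim (array([575.4, 120.5]), array([119.3, 224.8]), 13.1) all (array([574.3, 125.5]), array([119.3, 235. ]), 13.1) 1304
-51 floor y [-67.   82.1] z 0.5
-45 floor y [-95.7  21.8] z 7.0
-39 floor y [-95.7  15.5] z 7.2
-33 floor y [-95.6  13.9] z 7.1
-27 floor y [-95.6  15.7] z 6.9
-21 floor y [-89.3  22.8] z 7.2
-15 floor y [-81.7  29.3] z 7.5
-9 floor y [-81.7  28.4] z 7.3
-3 floor y [-84.  29.] z 7.3
3 floor y [-91.9  20.9] z 7.3
9 floor y [-95.5  16.1] z 7.3
15 floor y [-95.7  15.2] z 7.2
21 floor y [-95.8  15.7] z 7.3
27 floor y [-86.6  20.2] z 7.0
33 floor y [-82.9  28.1] z 14.5
39 floor y [-82.1  28. ] z 15.0
45 floor y [-83.8  29. ] z 8.4
51 floor y [-88.1  29.5] z 10.3
```

```bash
python3 - <<'E'
from h import *
W=np.median([cloud(get_image("top")) for _ in range(4)],0)
c=np.array([575.4,120.5]); th=np.deg2rad(13.1); Z=W.reshape(-1,3); Z=Z[~np.isnan(Z[:,0])]; q=(Z[:,:2]-c)@R2(th); z=Z[:,2]
ys=np.arange(-90,88,4); out=[]
for y in ys:
    k=(abs(q[:,1]-y)<3)&(abs(q[:,0])<75)&(z>33)&(z<47); x=q[k,0]
    l=x[(x<-35)]; r=x[x>35]; out.append([l.min() if len(l) else np.nan,l.max() if len(l) else np.nan,r.min() if len(r) else np.nan, r.max() if len(r) else np.nan])
o=np.array(out)
for j,n in enumerate(["-x outer","-x inner","+x inner","+x outer"]):
    k=(ys<10)&(ys>-78) if j in(1,2) else ~np.isnan(o[:,j])
    f=np.polyfit(ys[k],o[k,j],1); res=o[k,j]-np.polyval(f,ys[k]); g=abs(res)<2.5
    f=np.polyfit(ys[k][g],o[k,j][g],1); print(n,'slope deg',np.rad2deg(f[0]).round(2),'at y=-33',np.polyval(f,-33.4).round(1),'n',g.sum(),'/',k.sum())
# y outer ends
for x in range(-45,46,10):
    k=(abs(q[:,0]-x)<3)&(z>33)&(abs(q[:,1])<130); print(x,q[k,1].min().round(1),q[k,1].max().round(1),end=' | ')
E
```

```text
-x outer slope deg 0.1 at y=-33 -55.0 n 43 / 45
-x inner slope deg 0.25 at y=-33 -49.7 n 21 / 21
+x inner slope deg 0.04 at y=-33 49.7 n 21 / 21
+x outer slope deg -0.12 at y=-33 55.5 n 44 / 45
-45 -112.0 108.7 | -35 -112.1 108.4 | -25 -111.9 108.5 | -15 -112.0 108.9 | -5 -111.8 108.5 | 5 -112.2 108.7 | 15 -112.2 107.0 | 25 -111.9 107.3 | 35 -112.1 106.9 | 45 -111.9 107.7 |
```

```bash
cat >> h.py <<'E'
from scipy.spatial.transform import Rotation as Ro
def go(xyz,psi):
    "shift and turn (tool axes) to bring TCP to xyz, tool y at psi deg, pointing down"
    o=ctrl.get_obs(); R=Ro.from_rotvec(o["orientation"]); a=np.deg2rad(psi)
    y=np.array([np.cos(a),np.sin(a),0]); z=np.array([0,0,-1.]); T=Ro.from_matrix(np.c_[np.cross(y,z),y,z])
    s=R.inv().apply(np.array(xyz)-o["ee_pos"]); t=(R.inv()*T).as_rotvec()
    print('go',xyz,psi,'shift',s.round(1),'dist',np.linalg.norm(s).round(),'turn',t.round(3),'now',o["ee_pos"].round(1),'t',round(float(o["t"]),2))
E
python3 -c "
from h import *
go((541.8,372.1,140),82.4)"
```

```text
go (541.8, 372.1, 140) 82.4 shift [-393.2  -98.3   82.7] dist 414.0 turn [-0.     0.    -0.195] now [201.2 591.7 222.7] t 0.95
```

Call:
servo_tool(
  deltas=[
    [[-157,-39,33],[0,0,0]],
    [[-157,-39,33],[0,0,0]],
    [[-157,-39,33],[0,0,0]],
    [[-157,-39,33],[0,0,0]],
    [[-157,-39,33],[0,0,0]],
  ],
  grip=0,
)

```text
t: 1.37
ee_pos: [341.5, 500.2, 188.2]
orientation: [0.519, 3.098, -0.004]
ft_force: [-0.2, -0.1, -0.7]
width: 58.1
grasp_force: 0.0
```

Call:
servo_tool(
  deltas=[
    [[-197,-49,41],[0,0,0]],
    [[-197,-49,41],[0,0,0]],
    [[-197,-49,41],[0,0,0]],
    [[-197,-49,41],[0,0,0]],
    [[-197,-49,41],[0,0,0]],
  ],
)

```text
t: 1.78
ee_pos: [509.4, 393.5, 148.5]
orientation: [0.512, 3.099, 0.0]
ft_force: [0.2, -0.1, -0.3]
width: 44.1
grasp_force: 0.0
```

Call:
servo_tool(
  deltas=[
    [[-39.2,-10.3,8.7],[0,0,-0.195]],
    [[-39.2,-10.3,8.7],[0,0,-0.195]],
    [[-39.2,-10.3,8.7],[0,0,-0.195]],
    [[-39.2,-10.3,8.7],[0,0,-0.195]],
    [[-39.2,-10.3,8.7],[0,0,-0.195]],
  ],
)

```text
t: 2.2
ee_pos: [541.0, 372.9, 140.2]
orientation: [-0.21, -3.134, -0.0]
ft_force: [-0.4, 0.2, -0.2]
width: 43.7
grasp_force: 0.0
```

```bash
python3 -c "
from h import *
go((541.8,372.1,62.5),82.4)
p=get_image('side'); cv2.imwrite('pics/c.png',cv2.resize(p['frame'][100:260,200:400],None,fx=3.5,fy=3.5,interpolation=cv2.INTER_CUBIC))"
```

```text
go (541.8, 372.1, 62.5) 82.4 shift [-0.9 -0.7 77.7] dist 78.0 turn [ 0.    -0.    -0.001] now [541.  372.9 140.2] t 2.2
```

View pics/c.png

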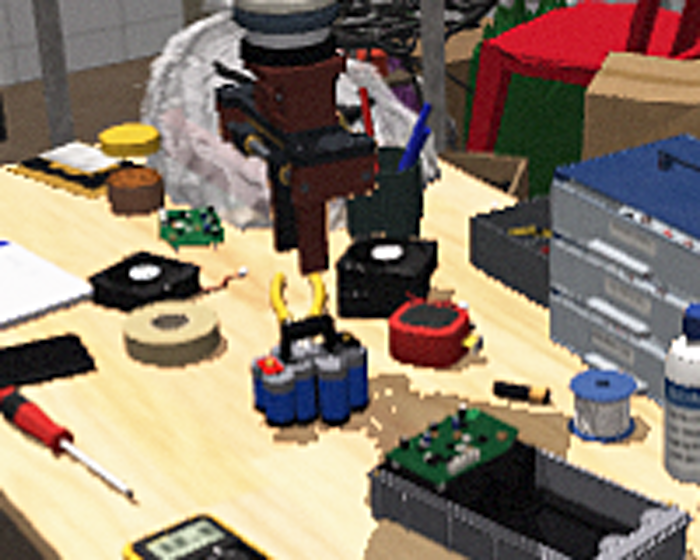

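The fingers at about (300,260) are right above the handle at about (308,335). I'll go down and grip.

Call:
servo_tool(
  deltas=[
    [[-0.9,-0.7,30],[0,0,0]],
    [[-0.9,-0.7,55],[0,0,0]],
    [[-0.9,-0.7,70],[0,0,0]],
    [[-0.9,-0.7,77],[0,0,0]],
    [[-0.9,-0.7,77],[0,0,0]],
  ],
)

```text
t: 2.67
ee_pos: [541.2, 371.3, 61.5]
orientation: [-0.207, -3.132, 0.003]
ft_force: [0.4, -0.6, 0.5]
width: 43.7
grasp_force: 0.0
```

Call:
servo_tool(
  deltas=[
    [[0,0,0],[0,0,0]],
    [[0,0,0],[0,0,0]],
    [[0,0,0],[0,0,0]],
    [[0,0,0],[0,0,0]],
    [[0,0,0],[0,0,0]],
  ],
  grip=1,
)

```text
t: 3.08
ee_pos: [543.1, 371.6, 63.9]
orientation: [0.209, 3.133, 0.002]
ft_force: [-0.6, 3.4, 1.6]
width: 14.2
grasp_force: 2.1
```

Call:
servo_tool(
  deltas=[
    [[0,0,0],[0,0,0]],
    [[0,0,-4],[0,0,0]],
    [[0,0,-10],[0,0,0]],
    [[0,0,-20],[0,0,0]],
    [[0,0,-35],[0,0,0]],
  ],
)

```text
t: 3.5
ee_pos: [541.5, 370.4, 97.3]
orientation: [-0.208, -3.132, 0.003]
ft_force: [0.4, 0.1, -4.7]
width: 13.7
grasp_force: 30.0
```

Call:
servo_tool(
  deltas=[
    [[0,0,-40],[0,0,0.11]],
    [[0,0,-75],[0,0,0.22]],
    [[0,0,-75],[0,0,0.34]],
    [[0,0,-75],[0,0,0.46]],
    [[0,0,-75],[0,0,0.556]],
  ],
)

```text
t: 3.92
ee_pos: [542.7, 371.3, 174.7]
orientation: [1.069, 2.953, 0.002]
ft_force: [1.2, -0.3, -3.8]
width: 14.0
grasp_force: 30.0
```

Call:
servo_tool(
  deltas=[
    [[0,0,0],[0,0,0.12]],
    [[0,0,0],[0,0,0.24]],
    [[0,0,0],[0,0,0.36]],
    [[0,0,0],[0,0,0.48]],
    [[0,0,0],[0,0,0.6]],
  ],
)

```text
t: 4.33
ee_pos: [542.3, 371.0, 173.5]
orientation: [-1.895, -2.506, 0.001]
ft_force: [-0.2, 0.9, -4.4]
width: 13.8
grasp_force: 30.0
```

Call:
servo_tool(
  deltas=[
    [[0,0,0],[0,0,0.12]],
    [[0,0,0],[0,0,0.24]],
    [[0,0,0],[0,0,0.36]],
    [[0,0,0],[0,0,0.48]],
    [[0,0,0],[0,0,0.6]],
  ],
)

```text
t: 4.75
ee_pos: [542.3, 371.0, 173.4]
orientation: [2.551, 1.834, -0.001]
ft_force: [-0.5, -0.2, -4.7]
width: 13.4
grasp_force: 30.0
```

Call:
servo_tool(
  deltas=[
    [[0,0,0],[0,0,0.12]],
    [[0,0,0],[0,0,0.24]],
    [[0,0,0],[0,0,0.36]],
    [[0,0,0],[0,0,0.48]],
    [[0,0,0],[0,0,0.6]],
  ],
)

```text
t: 5.17
ee_pos: [542.4, 371.0, 173.5]
orientation: [2.979, 0.998, -0.001]
ft_force: [0.3, 0.1, -4.2]
width: 13.7
grasp_force: 30.0
```

```bash
python3 -c "
from h import *
go((576.9,114.7,140),-76.9);print(ctrl.get_obs()['qpos'])"
```

```text
go (576.9, 114.7, 140) -76.9 shift [-126.9  225.3   33.5] dist 261.0 turn [0.    0.    0.418] now [542.4 371.  173.5] t 5.17
[ 5.81834969e-01  5.24273569e-01  1.58914583e+00 -5.92330996e-05
  1.02855769e+00  1.50589577e+00]
```

Call:
servo_tool(
  deltas=[
    [[-18,32,0],[0,0,0]],
    [[-36,64,0],[0,0,0]],
    [[-54,96,0],[0,0,0]],
    [[-72,128,0],[0,0,0]],
    [[-85,151,0],[0,0,0]],
  ],
)

```text
t: 5.58
ee_pos: [566.5, 196.9, 173.5]
orientation: [2.975, 1.006, -0.001]
ft_force: [0.6, 0.1, -4.4]
width: 13.9
grasp_force: 30.0
```

Call:
servo_tool(
  deltas=[
    [[-17,30,5],[0,0,0.1]],
    [[-32,56,12],[0,0,0.2]],
    [[-42,74,20],[0,0,0.3]],
    [[-42,74,25],[0,0,0.418]],
    [[-42,74,28],[0,0,0.418]],
  ],
)

```text
t: 6.0
ee_pos: [578.1, 113.8, 144.9]
orientation: [3.121, 0.357, -0.001]
ft_force: [-0.1, 0.0, -3.9]
width: 14.1
grasp_force: 30.0
```

Call:
servo_tool(
  deltas=[
    [[0,0,0],[0,0,0]],
    [[0,0,0],[0,0,0]],
    [[0,0,0],[0,0,0]],
  ],
)

```text
t: 6.25
ee_pos: [578.5, 116.2, 145.5]
orientation: [-3.119, -0.373, -0.001]
ft_force: [0.3, -0.4, -3.4]
width: 13.5
grasp_force: 30.0
```

```bash
python3 - <<'E'
from h import *
go((576.9,114.7,140),-76.9)
for n in ["top","side"]:
    ps=[get_image(n) for _ in range(2)]; W=np.median([cloud(p) for p in ps],0)
    P=sel(W,(577,115),75,115,142); print(n,'cover',len(P),rect(P) if len(P)>5 else '',np.median(P[:,2]))
    cv2.imwrite(f'pics/d_{n}.png',ps[0]['frame'])
a=cv2.imread('pics/d_top.png')[150:290,260:420]; b=cv2.imread('pics/d_side.png')[140:290,270:430]
b=cv2.resize(b,(149,140)); cv2.imwrite('pics/d.png',cv2.resize(np.hstack([a,b]),None,fx=2.55,fy=2.55,interpolation=cv2.INTER_CUBIC))
E
```

```text
go (576.9, 114.7, 140) -76.9 shift [-1.9  1.   5.5] dist 6.0 turn [-0.    -0.001  0.01 ] now [578.5 116.2 145.5] t 6.25
top cover 174 (array([548.6, 102.4]), array([24. , 51.2]), 10.6) 139.04298079597456
side cover 494 (array([576.8, 114.8]), array([97.4, 66. ]), 13.5) 135.70141081490553
```

View pics/d.png

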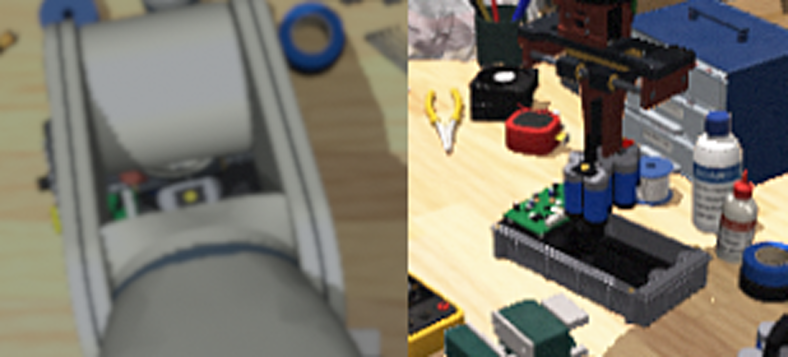

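Brick 1 hangs over bay_a (right half at about (600,190)), red end away from the robot, and the arm blocks the top view. I'll fit the case in the side camera and compare it there with the hanging brick.

```bash
python3 - <<'E'
from h import *
W=np.median([cloud(get_image("side")) for _ in range(3)],0)
c=np.array([575.4,120.5]); th=np.deg2rad(13.1); Z=W.reshape(-1,3); Z=Z[~np.isnan(Z[:,0])]; q=(Z[:,:2]-c)@R2(th); z=Z[:,2]
ys=np.arange(-100,60,4)
for n,f,s in [("-x outer",np.min,-1),("+x inner",np.min,1),("+x outer",np.max,1),("-x inner",np.max,-1)]:
    v=[]
    for y in ys:
        k=(abs(q[:,1]-y)<3)&(abs(q[:,0])<70)&(z>34)&(z<46)&(q[:,0]*s>44); v.append(f(q[k,0]) if k.sum() else np.nan)
    v=np.array(v); g=~np.isnan(v); g&=abs(v-np.nanmedian(v))<3; fit=np.polyfit(ys[g],v[g],1); print(n,np.rad2deg(fit[0]).round(2),np.polyval(fit,-33).round(1),g.sum(),'/',len(v))
for x in range(-45,46,10):
    k=(abs(q[:,0]-x)<3)&(z>34)&(z<47)&(q[:,1]<-70); print(x,q[k,1].min().round(1),q[k,1].max().round(1),end=' | ')
P=sel(W,(577,115),75,118,142); print('\ncover',rect(P)); r=(np.array(cv2.minAreaRect(P[:,:2].astype(np.float32))[0])-c)@R2(th); print('in case q',r.round(1))
o=ctrl.get_obs(); print('tcp q',((o['ee_pos'][:2]-c)@R2(th)).round(1))
E
```

```text
-x outer 0.53 -56.4 38 / 40
+x inner 0.73 48.1 31 / 40
+x outer -0.58 51.5 30 / 40
-x inner 0.33 -50.8 28 / 40
-45 -301.8 -96.8 | -35 -112.6 -97.2 | -25 -113.5 -89.8 | -15 -113.3 -83.4 | -5 -109.9 -95.3 | 5 -111.9 -96.1 | 15 -113.0 -97.3 | 25 -111.4 -87.5 | 35 -111.7 -81.5 | 45 -111.5 -71.9 | 
cover (array([579. , 113.6]), array([98.2, 64.3]), 13.1)
in case q [ 1.9 -7.5]
tcp q [ 1.8 -5.4]
```

Call:
servo_tool(
  deltas=[
    [[-2.3,1.3,8],[0,0,0]],
    [[-2.3,1.3,18],[0,0,0]],
    [[-2.3,1.3,28],[0,0,0]],
    [[-2.3,1.3,36],[0,0,0]],
    [[-2.3,1.3,40],[0,0,0]],
  ],
)

```text
t: 7.02
ee_pos: [575.3, 113.3, 102.8]
orientation: [3.12, 0.368, -0.005]
ft_force: [-0.7, 0.3, -4.5]
width: 13.8
grasp_force: 30.0
```

Call:
servo_tool(
  deltas=[
    [[0,0,1],[0,0,0]],
    [[0,0,2],[0,0,0]],
    [[0,0,3],[0,0,0]],
    [[0,0,4],[0,0,0]],
    [[0,0,5],[0,0,0]],
  ],
)

```text
t: 7.43
ee_pos: [576.8, 113.6, 100.3]
orientation: [-3.12, -0.368, -0.001]
ft_force: [0.5, -0.3, -4.6]
width: 13.5
grasp_force: 30.0
```

Call:
servo_tool(
  deltas=[
    [[0,0,1],[0,0,0]],
    [[0,0,2],[0,0,0]],
    [[0,0,3],[0,0,0]],
    [[0,0,4],[0,0,0]],
    [[0,0,5],[0,0,0]],
  ],
)

```text
t: 7.85
ee_pos: [576.5, 113.6, 94.9]
orientation: [3.12, 0.368, 0.0]
ft_force: [-0.8, -0.4, -3.4]
width: 13.7
grasp_force: 30.0
```

Call:
servo_tool(
  deltas=[
    [[0,0,1],[0,0,0]],
    [[0,0,2],[0,0,0]],
    [[0,0,3],[0,0,0]],
    [[0,0,4],[0,0,0]],
    [[0,0,5],[0,0,0]],
  ],
)

```text
t: 8.27
ee_pos: [576.5, 113.6, 89.9]
orientation: [3.12, 0.368, -0.0]
ft_force: [1.1, 0.0, -5.0]
width: 13.5
grasp_force: 30.0
```

No contact force, so it's entering cleanly. I'll keep lowering.

Call:
servo_tool(
  deltas=[
    [[0,0,1.5],[0,0,0]],
    [[0,0,3],[0,0,0]],
    [[0,0,4.5],[0,0,0]],
    [[0,0,6],[0,0,0]],
    [[0,0,7.5],[0,0,0]],
  ],
)

```text
t: 8.68
ee_pos: [576.5, 113.6, 82.3]
orientation: [3.12, 0.368, -0.0]
ft_force: [0.7, 0.1, -4.2]
width: 14.0
grasp_force: 30.0
```

Call:
servo_tool(
  deltas=[
    [[0,0,1],[0,0,0]],
    [[0,0,2],[0,0,0]],
    [[0,0,3],[0,0,0]],
    [[0,0,4],[0,0,0]],
    [[0,0,5],[0,0,0]],
  ],
)

```text
t: 9.1
ee_pos: [576.5, 113.6, 77.4]
orientation: [-3.12, -0.368, -0.0]
ft_force: [-0.3, -1.2, -5.1]
width: 13.8
grasp_force: 30.0
```

Call:
servo_tool(
  deltas=[
    [[0,0,1],[0,0,0]],
    [[0,0,2],[0,0,0]],
    [[0,0,3],[0,0,0]],
    [[0,0,4],[0,0,0]],
    [[0,0,5],[0,0,0]],
  ],
)

```text
t: 9.52
ee_pos: [576.5, 113.6, 72.4]
orientation: [-3.12, -0.368, 0.0]
ft_force: [-0.1, -0.6, -4.1]
width: 13.5
grasp_force: 30.0
```

Call:
servo_tool(
  deltas=[
    [[0,0,0.6],[0,0,0]],
    [[0,0,1.2],[0,0,0]],
    [[0,0,1.8],[0,0,0]],
    [[0,0,2.4],[0,0,0]],
    [[0,0,3],[0,0,0]],
  ],
)

```text
t: 9.93
ee_pos: [576.9, 113.7, 69.9]
orientation: [-3.12, -0.368, -0.001]
ft_force: [-0.5, 1.0, 3.6]
width: 13.6
grasp_force: 30.0
```

Call:
servo_tool(
  deltas=[
    [[0,0,0.3],[0,0,0]],
    [[0,0,0.6],[0,0,0]],
    [[0,0,0.9],[0,0,0]],
    [[0,0,1.2],[0,0,0]],
    [[0,0,1.5],[0,0,0]],
  ],
)

```text
t: 10.35
ee_pos: [577.0, 113.7, 69.8]
orientation: [-3.12, -0.368, -0.002]
ft_force: [-5.1, -0.9, 17.6]
width: 13.9
grasp_force: 30.0
```

Call:
servo_tool(
  deltas=[
    [[0,0,-1],[0,0,0]],
    [[0,0,-1],[0,0,0]],
    [[0,0,-1],[0,0,0]],
  ],
)

```text
t: 10.6
ee_pos: [577.0, 113.8, 69.9]
orientation: [-3.12, -0.368, -0.002]
ft_force: [-2.7, 0.3, 7.6]
width: 13.6
grasp_force: 30.0
```

Call:
servo_tool(
  deltas=[
    [[0,0,0],[0,0,0]],
    [[0,0,0],[0,0,0]],
    [[0,0,0],[0,0,0]],
    [[0,0,0],[0,0,0]],
  ],
  grip=0.2,
)

```text
t: 10.93
ee_pos: [576.5, 113.5, 68.8]
orientation: [3.12, 0.368, -0.0]
ft_force: [-0.6, 0.6, -0.1]
width: 34.3
grasp_force: 0.0
```

Call:
servo_tool(
  deltas=[
    [[0,0,-10],[0,0,0]],
    [[0,0,-30],[0,0,0]],
    [[0,0,-60],[0,0,0]],
    [[0,0,-85],[0,0,0]],
    [[0,0,-85],[0,0,0]],
  ],
)

```text
t: 11.35
ee_pos: [579.6, 114.1, 159.5]
orientation: [-3.119, -0.368, -0.013]
ft_force: [0.7, 0.5, 0.7]
width: 35.1
grasp_force: 0.0
```

```bash
python3 - <<'E'
from h import *
W=np.median([cloud(get_image("side")) for _ in range(2)],0)
c=np.array([575.4,120.5]); th=np.deg2rad(13.1)
P=sel(W,(577,114),75,50,70); q=(P[:,:2]-c)@R2(th)
for x0,x1 in [(-48,-25),(-25,0),(0,25),(25,48)]:
    k=(q[:,0]>x0)&(q[:,0]<x1)&(abs(q[:,1]+6)<20); print(x0,k.sum(),np.median(P[k,2]).round(1))
P=sel(W,(577,114),60,76,110); print('handle',rect(P),np.percentile(P[:,2],[50,95]))
go((570.6,-160,140),-65.6)
E
```

```text
-48 93 62.0
-25 68 62.0
0 72 62.3
25 47 62.2
handle (array([575.7, 112.2]), array([47.1, 15.3]), 11.7) [89.60176775 94.30247149]
go (570.6, -160, 140) -65.6 shift [-70.1 264.6  15.3] dist 274.0 turn [ 0.    -0.003 -0.191] now [577.2 113.7 155.5] t 11.45
```

Brick 1 is home, with its cover at 62 mm and level. Next is brick 2.

Call:
servo_tool(
  deltas=[
    [[-10,38,0],[0,0,0]],
    [[-20,76,0],[0,0,0]],
    [[-30,114,0],[0,0,0]],
    [[-40,152,0],[0,0,0]],
    [[-50,190,0],[0,0,0]],
  ],
)

```text
t: 11.87
ee_pos: [570.7, -84.3, 152.6]
orientation: [-3.119, -0.369, 0.004]
ft_force: [0.5, -1.2, -0.9]
width: 35.0
grasp_force: 0.0
```

Call:
servo_tool(
  deltas=[
    [[-10,38,4],[0,0,-0.1]],
    [[-20,74.6,8],[0,0,-0.191]],
    [[-20,74.6,13],[0,0,-0.191]],
    [[-20,74.6,15],[0,0,-0.191]],
    [[-20,74.6,15],[0,0,-0.191]],
  ],
)

```text
t: 12.28
ee_pos: [568.6, -159.4, 137.3]
orientation: [-3.07, -0.66, 0.004]
ft_force: [-0.0, -0.0, -0.1]
width: 34.9
grasp_force: 0.0
```

Call:
servo_tool(
  deltas=[
    [[0,0,0],[0,0,0]],
    [[0,0,0],[0,0,0]],
  ],
)

```text
t: 12.45
ee_pos: [569.9, -158.5, 138.8]
orientation: [-3.07, -0.666, 0.001]
ft_force: [-0.2, 0.3, 0.3]
width: 34.8
grasp_force: 0.0
```

```bash
python3 - <<'E'
from h import *
go((570.6,-160,63.2),-65.6)
W=np.median([cloud(get_image("side")) for _ in range(2)],0)
print(rect(sel(W,(570,-160),60,76,93)),rect(sel(W,(570,-160),75,48,66)))
E
```

```text
go (570.6, -160, 63.2) -65.6 shift [ 0.   1.7 75.6] dist 76.0 turn [-0.001  0.     0.001] now [ 569.9 -158.5  138.8] t 12.45
(array([ 570.1, -160.9]), array([46.5, 14.4]), 22.5) (array([ 570.3, -160.9]), array([95.1, 65.5]), 24.6)
```

Call:
servo_tool(
  deltas=[
    [[0.3,1.8,30],[0,0,0]],
    [[0.3,1.8,55],[0,0,0]],
    [[0.3,1.8,68],[0,0,0]],
    [[0.3,1.8,75.5],[0,0,0]],
    [[0.3,1.8,75.5],[0,0,0]],
  ],
)

```text
t: 12.97
ee_pos: [570.1, -160.9, 62.2]
orientation: [-3.069, -0.664, 0.004]
ft_force: [-0.4, 0.2, -0.0]
width: 34.9
grasp_force: 0.0
```

Call:
servo_tool(
  deltas=[
    [[0,0,0],[0,0,0]],
    [[0,0,0],[0,0,0]],
    [[0,0,0],[0,0,0]],
    [[0,0,0],[0,0,0]],
    [[0,0,0],[0,0,0]],
  ],
  grip=1,
)

```text
t: 13.38
ee_pos: [571.4, -161.6, 64.5]
orientation: [3.07, 0.663, 0.002]
ft_force: [-1.0, 2.1, 5.8]
width: 13.7
grasp_force: 30.0
```

Call:
servo_tool(
  deltas=[
    [[0,0,0],[0,0,0]],
    [[0,0,-4],[0,0,0]],
    [[0,0,-10],[0,0,0]],
    [[0,0,-20],[0,0,0]],
    [[0,0,-35],[0,0,0]],
  ],
)

```text
t: 13.8
ee_pos: [569.6, -161.3, 97.9]
orientation: [-3.069, -0.663, 0.005]
ft_force: [-1.0, 0.1, -6.8]
width: 14.0
grasp_force: 30.0
```

Call:
servo_tool(
  deltas=[
    [[0,0,-40],[0,0,-0.118]],
    [[0,0,-72],[0,0,-0.236]],
    [[0,0,-72],[0,0,-0.354]],
    [[0,0,-72],[0,0,-0.472]],
    [[0,0,-72],[0,0,-0.589]],
  ],
)

```text
t: 14.22
ee_pos: [570.9, -161.7, 171.9]
orientation: [2.74, 1.534, 0.001]
ft_force: [-0.2, 0.8, -6.1]
width: 13.8
grasp_force: 30.0
```

Call:
servo_tool(
  deltas=[
    [[0,0,0],[0,0,-0.12]],
    [[0,0,0],[0,0,-0.24]],
    [[0,0,0],[0,0,-0.36]],
    [[0,0,0],[0,0,-0.48]],
    [[0,0,0],[0,0,-0.6]],
  ],
)

```text
t: 14.63
ee_pos: [570.5, -161.6, 170.8]
orientation: [-2.165, -2.276, 0.001]
ft_force: [0.4, 0.3, -6.4]
width: 13.6
grasp_force: 30.0
```

Call:
servo_tool(
  deltas=[
    [[0,0,0],[0,0,-0.12]],
    [[0,0,0],[0,0,-0.24]],
    [[0,0,0],[0,0,-0.36]],
    [[0,0,0],[0,0,-0.48]],
    [[0,0,0],[0,0,-0.6]],
  ],
)

```text
t: 15.05
ee_pos: [570.5, -161.6, 170.8]
orientation: [-1.396, -2.814, 0.0]
ft_force: [-0.8, 0.2, -6.9]
width: 13.7
grasp_force: 30.0
```

Call:
servo_tool(
  deltas=[
    [[0,0,0],[0,0,-0.12]],
    [[0,0,0],[0,0,-0.24]],
    [[0,0,0],[0,0,-0.36]],
    [[0,0,0],[0,0,-0.48]],
    [[0,0,0],[0,0,-0.6]],
  ],
)

```text
t: 15.47
ee_pos: [570.5, -161.6, 170.8]
orientation: [-0.502, -3.101, 0.0]
ft_force: [0.7, -0.1, -6.5]
width: 14.0
grasp_force: 30.0
```

Call:
servo_tool(
  deltas=[
    [[0,0,0],[0,0,-0.12]],
    [[0,0,0],[0,0,-0.24]],
    [[0,0,0],[0,0,-0.36]],
    [[0,0,0],[0,0,-0.48]],
    [[0,0,0],[0,0,-0.555]],
  ],
)

```text
t: 15.88
ee_pos: [570.5, -161.6, 170.8]
orientation: [0.367, -3.12, -0.0]
ft_force: [0.9, 0.1, -6.6]
width: 14.1
grasp_force: 30.0
```

```bash
python3 - <<'E'
from h import *
go((588.9,60.5,165),103.1)
c=np.array([575.4,120.5]);print(((np.array([576.5,113.6])-c)@R2(np.deg2rad(13.1))).round(1))
E
```

```text
go (588.9, 60.5, 165) 103.1 shift [-69.5 211.8   5.8] dist 223.0 turn [ 0.    -0.001  0.006] now [ 570.5 -161.6  170.8] t 15.88
[-0.5 -7. ]
```

Call:
servo_tool(
  deltas=[
    [[-12,36,0],[0,0,0]],
    [[-24,72,0],[0,0,0]],
    [[-36,108,0],[0,0,0]],
    [[-48,144,0],[0,0,0]],
    [[-56,170,0],[0,0,0]],
  ],
)

```text
t: 16.3
ee_pos: [586.8, 19.3, 170.9]
orientation: [-0.358, 3.121, 0.001]
ft_force: [0.7, 0.4, -6.0]
width: 13.7
grasp_force: 30.0
```

Call:
servo_tool(
  deltas=[
    [[-9,28,3],[0,0,0.006]],
    [[-13.5,41.8,8],[0,0,0.006]],
    [[-13.5,41.8,15],[0,0,0.006]],
    [[-13.5,41.8,22],[0,0,0.006]],
    [[-13.5,41.8,26],[0,0,0.006]],
  ],
)

```text
t: 16.72
ee_pos: [589.9, 59.7, 143.3]
orientation: [0.348, -3.12, 0.001]
ft_force: [0.0, 0.1, -6.4]
width: 13.6
grasp_force: 30.0
```

Call:
servo_tool(
  deltas=[
    [[0,0,0],[0,0,0]],
    [[0,0,0],[0,0,0]],
    [[0,0,0],[0,0,0]],
  ],
)

```text
t: 16.97
ee_pos: [590.9, 59.5, 144.6]
orientation: [-0.346, 3.122, -0.0]
ft_force: [-0.2, -0.1, -5.5]
width: 13.8
grasp_force: 30.0
```

```bash
python3 - <<'E'
from h import *
go((588.8,60.7,103),103.1)
c=np.array([575.4,120.5]);R=R2(np.deg2rad(13.1))
print('tcp q',((ctrl.get_obs()['ee_pos'][:2]-c)@R).round(1))
p=get_image("side");W=np.median([cloud(p),cloud(get_image("side"))],0)
P=sel(W,(588,60),75,110,142); r=rect(P); print('brick2',r,((r[0]-c)@R).round(1),np.median(P[:,2]))
cv2.imwrite('pics/e.png',cv2.resize(p['frame'][130:300,260:440],None,fx=3.3,fy=3.3,interpolation=cv2.INTER_CUBIC))
E
```

```text
go (588.8, 60.7, 103) 103.1 shift [ 1.8  1.7 41.6] dist 42.0 turn [-0.     0.    -0.008] now [590.9  59.5 144.6] t 16.97
tcp q [  1.3 -62.9]
brick2 (array([587.6,  57.1]), array([95.7, 65.2]), 12.7) [ -2.5 -64.5] 133.85539025791593
```

View pics/e.png

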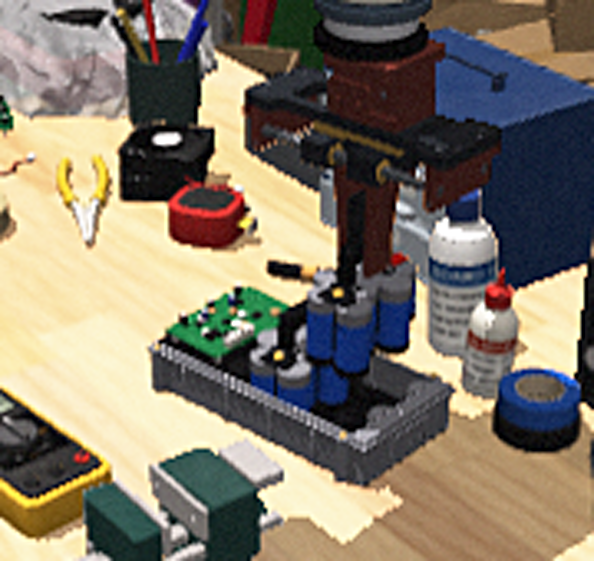

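Brick 2 hangs over bay_b, its cover at about (355,290), with brick 1 home at about (275,360). I'll shift it 1.5 mm toward bay_a and lower it.

Call:
servo_tool(
  deltas=[
    [[0,1.5,8],[0,0,-0.008]],
    [[0,1.5,18],[0,0,-0.008]],
    [[0,1.5,28],[0,0,-0.008]],
    [[0,1.5,36],[0,0,-0.008]],
    [[0,1.5,40],[0,0,-0.008]],
  ],
)

```text
t: 17.48
ee_pos: [590.1, 61.8, 102.8]
orientation: [0.361, -3.12, 0.0]
ft_force: [1.4, -0.5, -5.4]
width: 13.6
grasp_force: 30.0
```

Call:
servo_tool(
  deltas=[
    [[0,0,1],[0,0,0]],
    [[0,0,2],[0,0,0]],
    [[0,0,3],[0,0,0]],
    [[0,0,4],[0,0,0]],
    [[0,0,5],[0,0,0]],
  ],
)

```text
t: 17.9
ee_pos: [590.3, 62.0, 99.6]
orientation: [0.361, -3.121, -0.0]
ft_force: [0.4, -0.7, -5.6]
width: 13.7
grasp_force: 30.0
```

Call:
servo_tool(
  deltas=[
    [[0,0,0.6],[0,0,0]],
    [[0,0,1.2],[0,0,0]],
    [[0,0,1.8],[0,0,0]],
    [[0,0,2.4],[0,0,0]],
    [[0,0,3],[0,0,0]],
  ],
)

```text
t: 18.32
ee_pos: [590.4, 61.9, 96.5]
orientation: [-0.361, 3.121, -0.0]
ft_force: [-0.4, -0.7, -7.0]
width: 13.7
grasp_force: 30.0
```

Call:
servo_tool(
  deltas=[
    [[0,-0.5,1],[0,0,0]],
    [[0,-0.5,2],[0,0,0]],
    [[0,-0.5,3],[0,0,0]],
    [[0,-0.5,4],[0,0,0]],
    [[0,-0.5,5],[0,0,0]],
  ],
)

```text
t: 18.73
ee_pos: [590.5, 61.4, 91.3]
orientation: [0.361, -3.121, 0.0]
ft_force: [-0.5, -0.0, -7.1]
width: 13.9
grasp_force: 30.0
```

Call:
servo_tool(
  deltas=[
    [[0,0,1],[0,0,0]],
    [[0,0,2],[0,0,0]],
    [[0,0,3],[0,0,0]],
    [[0,0,4],[0,0,0]],
    [[0,0,5],[0,0,0]],
  ],
)

```text
t: 19.15
ee_pos: [590.5, 61.4, 86.4]
orientation: [-0.361, 3.121, -0.0]
ft_force: [-1.0, -0.4, -6.4]
width: 13.8
grasp_force: 30.0
```

Call:
servo_tool(
  deltas=[
    [[0,0,1],[0,0,0]],
    [[0,0,2],[0,0,0]],
    [[0,0,3],[0,0,0]],
    [[0,0,4],[0,0,0]],
    [[0,0,5],[0,0,0]],
  ],
)

```text
t: 19.57
ee_pos: [590.5, 61.4, 81.4]
orientation: [0.361, -3.121, 0.0]
ft_force: [0.1, -0.1, -7.2]
width: 13.8
grasp_force: 30.0
```

Call:
servo_tool(
  deltas=[
    [[0,0,1],[0,0,0]],
    [[0,0,2],[0,0,0]],
    [[0,0,3],[0,0,0]],
    [[0,0,4],[0,0,0]],
    [[0,0,5],[0,0,0]],
  ],
)

```text
t: 19.98
ee_pos: [590.5, 61.4, 76.4]
orientation: [-0.361, 3.121, -0.0]
ft_force: [-0.1, 0.3, -5.9]
width: 14.1
grasp_force: 30.0
```

Call:
servo_tool(
  deltas=[
    [[0,0,0.8],[0,0,0]],
    [[0,0,1.6],[0,0,0]],
    [[0,0,2.4],[0,0,0]],
    [[0,0,3.2],[0,0,0]],
    [[0,0,4],[0,0,0]],
  ],
)

```text
t: 20.4
ee_pos: [590.5, 61.4, 72.4]
orientation: [0.361, -3.121, 0.0]
ft_force: [-0.8, -0.2, -5.4]
width: 13.8
grasp_force: 30.0
```

Call:
servo_tool(
  deltas=[
    [[0,0,0.5],[0,0,0]],
    [[0,0,1],[0,0,0]],
    [[0,0,1.5],[0,0,0]],
    [[0,0,2],[0,0,0]],
    [[0,0,2.5],[0,0,0]],
  ],
)

```text
t: 20.82
ee_pos: [590.7, 61.5, 71.0]
orientation: [-0.361, 3.12, 0.0]
ft_force: [-4.4, -0.0, 11.1]
width: 13.7
grasp_force: 30.0
```

Call:
servo_tool(
  deltas=[
    [[0,0,0.3],[0,0,0]],
    [[0,0,0.6],[0,0,0]],
    [[0,0,0.9],[0,0,0]],
    [[0,0,1.2],[0,0,0]],
    [[0,0,1.4],[0,0,0]],
  ],
)

```text
t: 21.23
ee_pos: [590.9, 61.6, 71.0]
orientation: [-0.361, 3.12, 0.0]
ft_force: [-7.9, -0.5, 19.6]
width: 13.7
grasp_force: 30.0
```

Call:
servo_tool(
  deltas=[
    [[0,0,-1.2],[0,0,0]],
    [[0,0,-1.2],[0,0,0]],
    [[0,0,-1.2],[0,0,0]],
  ],
)

```text
t: 21.48
ee_pos: [591.0, 61.5, 71.0]
orientation: [-0.361, 3.12, 0.0]
ft_force: [-4.6, 0.3, 9.5]
width: 13.8
grasp_force: 30.0
```

```bash
cat > chk.py <<'E'
from h import *
import sys
c=np.array([575.4,120.5]); R=R2(np.deg2rad(13.1))
for n in sys.argv[1:]:
    W=np.median([cloud(get_image(n)) for _ in range(3)],0)
    for nm,y0 in [("a",-6.5),("b",-61.3)]:
        P=sel(W,c+R@np.array([0,y0]),75,50,78); q=(P[:,:2]-c)@R
        print(n,nm,[(int(k.sum()),np.median(P[k,2]).round(1)) for x0 in (-48,-24,0,24) if (k:=(q[:,0]>x0)&(q[:,0]<x0+24)&(abs(q[:,1]-y0)<22)).sum()>5])
E
python3 chk.py side
```

```text
side a [(107, np.float64(62.9)), (80, np.float64(62.3)), (80, np.float64(62.9)), (6, np.float64(65.3))]
side b [(133, np.float64(62.9)), (105, np.float64(63.2)), (53, np.float64(62.1)), (49, np.float64(61.7))]
```

Both covers are at about 62.5 mm. I'll release and retreat.

Call:
servo_tool(
  deltas=[
    [[0,0,0],[0,0,0]],
    [[0,0,0],[0,0,0]],
    [[0,0,0],[0,0,0]],
    [[0,0,0],[0,0,0]],
    [[0,0,0],[0,0,0]],
  ],
  grip=0.2,
)

```text
t: 22.05
ee_pos: [590.7, 61.4, 69.7]
orientation: [-0.361, 3.121, -0.0]
ft_force: [0.2, -0.1, 0.4]
width: 35.0
grasp_force: 0.0
```

Call:
servo_tool(
  deltas=[
    [[0,0,-10],[0,0,0]],
    [[0,0,-30],[0,0,0]],
    [[0,0,-60],[0,0,0]],
    [[0,0,-95],[0,0,0]],
    [[0,0,-130],[0,0,0]],
  ],
)

```text
t: 22.47
ee_pos: [590.0, 61.4, 201.4]
orientation: [0.361, -3.12, -0.0]
ft_force: [0.4, -0.4, -0.3]
width: 35.4
grasp_force: 0.0
```

Call:
servo_tool(
  deltas=[
    [[0,-40,0],[0,0,0]],
    [[0,-80,0],[0,0,0]],
    [[0,-120,0],[0,0,0]],
    [[0,-160,0],[0,0,0]],
    [[0,-200,0],[0,0,0]],
  ],
)

```text
t: 22.88
ee_pos: [636.4, -135.1, 200.9]
orientation: [-0.361, 3.12, -0.0]
ft_force: [1.4, -0.1, -0.3]
width: 35.1
grasp_force: 0.0
```

Call:
servo_tool(
  deltas=[
    [[0,-20,0],[0,0,0]],
    [[0,-20,0],[0,0,0]],
    [[0,-20,0],[0,0,0]],
  ],
)

```text
t: 23.13
ee_pos: [640.6, -153.7, 200.1]
orientation: [-0.357, 3.121, 0.0]
ft_force: [-0.2, -0.4, 0.1]
width: 35.3
grasp_force: 0.0
```

```bash
python3 chk.py side top; python3 - <<'E'
from h import *
a=get_image("top")["frame"][150:290,250:410]; b=cv2.resize(get_image("side")["frame"][190:320,290:420],(140,140))
cv2.imwrite('pics/f.png',cv2.resize(np.hstack([a,b]),None,fx=2.6,fy=2.6,interpolation=cv2.INTER_CUBIC))
E
```

```text
side a [(113, np.float64(62.2)), (73, np.float64(62.3)), (82, np.float64(62.7)), (34, np.float64(63.1))]
side b [(134, np.float64(62.8)), (90, np.float64(61.9)), (83, np.float64(62.5)), (49, np.float64(62.2))]
top a [(166, np.float64(64.8)), (128, np.float64(63.4)), (115, np.float64(63.1)), (162, np.float64(65.0))]
top b [(176, np.float64(64.9)), (117, np.float64(63.6)), (119, np.float64(63.4)), (155, np.float64(64.8))]
```

View pics/f.png

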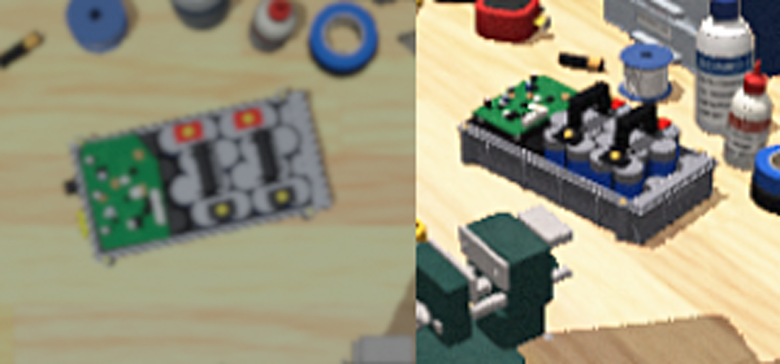

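Both bricks sit nested, level and flush. In the top view, left half, the red terminals are at about (190,130) and (248,118), and the tools haven't moved.

```bash
python3 -c "
from workcell import close_job; print(close_job())"
```

```text
the job is handed in; nothing more can be done
None
```

Both battery bricks are home in the case, level and flush with their red ends over the bus rail; the bench tools were left where they were, and the job is handed in (no verdict was returned).

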